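# Lock the sample carrier with its stack pin

### The job

Take the red-handled lock pin out of its stand and pin the blue sample carrier together: push the pin through the yellow end of the cover and the tube tier into the base until its steel collar is fully home on the cover, then let go. The cover has slid out of line, towards the tubes, so find its hole by gentle touch and bring it back over the hole in the base; never lean hard on the carrier (30 N at most), and leave the other things on the bench where they are.

Things in the scene. Friction and masses are not known exactly. Their poses are not given: they have to be found in the camera images.
- pin_grip (a point): Centre of the lock pin's round red handle (16 mm diameter, 48 mm tall, from 47 to 95 mm above the tip); this point is 71 mm above the tip, on the axis, z pointing from tip to handle. The pin weighs about 60 g and stands upright, tip down, in its stand, its collar on the stand's top.
- pin_tip (a point): Centre of the lock pin's flat steel tip, on its axis, z up along the pin. The nose tapers from 4 to 10 mm diameter over the first 8 mm; the shank is 10 mm diameter up to 42 mm; the steel collar, 26 mm diameter, spans 42 to 47 mm; then comes the red handle.
- stand: Aluminium block fixed to the bench that holds the pin: 60 x 60 x 46 mm high, with a 14 mm hole from top to bottom in its middle; origin at the centre of its underside.
- rack: Blue sample carrier, fixed. Origin on the axis of the pin hole in its BASE, at bench height; x along its length (tubes at +x), z up. Base x -46 to 166, y -52 to 52, 40 mm high; 12 mm hole, 30 mm deep. On it the blue tube tier, z 41 to 53 mm, with a 12 mm hole that may be up to 2 mm off along y (1 N shifts it). Pin home: tip at z = 20 mm.
- rack_seat (a point): Point on the base hole's axis at the height of the cover's top (62 mm), fixed to the base, not to the cover; axes as the carrier. The cover (z 54 to 62 mm, yellow here, clear over the tubes) has slid towards +x: its 12 mm hole lies 8 to 23 mm from this point along +x, where exactly is not measured. About 1.5 N slides it; end stops, 60 mm high, let it go from -4 to 24 mm.
- film_roll: Bystander: upright white roll of film, 46 mm diameter, 90 mm high; origin at the centre of its underside.
- wash_bottle: Bystander: white wash bottle with blue cap and spout, 60 mm diameter, 200 mm high; origin at the centre of its underside.
- tip_box: Bystander: pipette tip box, 120 x 85 x 56 mm, with yellow tips; origin at the centre of its underside, x along its length.
There are look-alikes about, which are no part of the job. What is meant by the part that bears pin_grip is not white, and is the smaller of those in its own colour.

How it is judged:
By the outcome, as a careful person would: the job done as asked, in the order asked, and still so for the second after the job is handed in, with the robot touching nothing.
It also fails if it takes over 48 s, if anything falls off the work surface, if the arm or the gripper's body presses on something with over 40 N, if the wrist force passes 120 N, or if a joint passes its speed limit or range.

### The arm

A 6-joint arm with a two-finger parallel gripper is mounted at the origin on the work surface. World frame = base frame: x ahead of the robot, y to its left, z up, the work surface at z = 0. Lengths are in m, angles in rad, forces in N, time in s.
With the tool pointing down it reaches from about 0.275 to 0.875 m from the base axis. Payload 12.5 kg.
Tool frame: the origin (TCP) lies on the centre line of the jaws, within the pads' length; the fingertips stand r.finger_overhang ahead of it and the grasp point (between the pads) lies 3 mm ahead of it (r.finger_overhang is the distance from the TCP to the fingertips, in m); z points along the fingers, y is the direction in which the jaws open and shut (so a half turn about z gives the same grasp; the last joint's range is limited). The gripper opens to 85 mm and grips with 20 to 120 N. Pads are 22 mm wide; open, the fingers measure 114 mm over their backs; the gripper's body (76 mm by 85 mm) begins 54 mm behind the grasp point. The pads swing forward as they close: fully open they stand 13 mm farther back than shut.
Start: joints at [1.211, 0.351, 1.652, -0, 1.139, -0.085], TCP at [0.149, 0.529, 0.253] pointing down, gripper open.
Joint ranges: [-2.75, 2.75], [-0.79, 2.1], [0.01, 2.65], [-1.57, 4.71], [0.07, 3.14], [-2.87, 2.87]. Speed limits (rad/s): [2.22, 2.22, 2.79, 3.14, 3.14, 3.14].

### API

Orientations are given as a unit quaternion [x, y, z, w].
In Python, from cell import r, optics gives the robot as it stands. The module is installed in compiled form; this text tells all that it offers. Calls block until the motion is done:
- r.move_to(position, orientation): joint-space move of the TCP to a pose.
- r.move_linear(position, rot=None, vel=0.15): straight line of the TCP; rot=None keeps the orientation; vel is the mean speed in m/s.
- r.set_joints(angles): joint-space move.
- r.set_gripper(opening, squeeze=None): opening from 0.0 (shut) to 1.0 (fully open); squeeze is the grip in N (None keeps the last); returns when the fingers have stopped.
- r.sleep(seconds).
- r.inverse_kinematics(position, orientation): joint angles nearest the present ones, or None.
- optics.get_image(name): name is "scene" or "top"; returns a dict with "pixels" (400x640x3 uint8, red, green, blue), "depth" (400x640 float32, m along the optical axis (not along the pixel's ray), 0 where there is no reading), "fx", "fy", "cx", "cy" (pixels), "camera_from_world" (4x4, takes a point from world to camera coordinates). Camera axes: x right, y down, z forward; pixel columns grow to the right and rows downward; lengths in m; the calibration is good to about 2 mm. A picture is of the moment at which its call begins.
A pose or a line that the arm cannot do raises r.PlanningError and nothing moves.
- r.hand_in(): hands the job in, once; it reports no verdict.
Readings, each from a call of its own:
- r.current_t(): time.
- r.current_q(): joint angles.
- r.current_qvel(): joint speeds.
- r.current_effort(): joint torques, N m.
- r.current_tool_pos(): TCP position.
- r.current_ee_rot(): TCP orientation.
- r.current_contact_force(): force on the tool from outside, world axes, zero at the start.
- r.current_torque(): the same for the moment, N m.
- r.current_opening(): opening from 0.0 (shut) to 1.0 (fully open).
Only numpy, scipy, OpenCV 4.12 (cv2) and the standard library are available. Lean on these libraries where they do the work, as an engineer would, in place of code of your own. Each camera call takes 0.05 s, during which the arm holds its last target.

## Working session

There is one attempt and no reset: what is moved stays moved. The work goes in short steps, each a Python script; the robot and the scene stay as the last script left them, time stands still between calls to the robot, and variables do not carry over. Pictures are saved under pics/ and viewed, and the job is handed in when it is done.

```bash
mkdir -p pics; ls
python3 - <<'E'
from cell import r, optics
import cv2, numpy as np
for n in ["scene","top"]:
    d=optics.get_image(n); cv2.imwrite(f"pics/{n}0.png",d["pixels"][:,:,::-1]); np.savez(f"{n}0.npz",**d)
    print(n,d["fx"],d["fy"],d["cx"],d["cy"],np.round(d["camera_from_world"],3).tolist())
print(r.current_t(),r.finger_overhang,r.current_ee_rot(),r.current_contact_force())
E
```

```text
pics
scene 364.3322169250064 364.3322169250064 318.88267959748055 200.26650028502172 [[0.677, 0.736, -0.012, -0.263], [0.391, -0.373, -0.841, -0.221], [-0.623, 0.565, -0.541, 1.247], [0.0, 0.0, 0.0, 1.0]]
top 487.3158867714637 487.3158867714637 318.1051922507618 203.04507248485442 [[-0.024, -1.0, 0.009, -0.166], [-0.998, 0.023, -0.053, 0.576], [0.053, -0.01, -0.999, 1.011], [0.0, 0.0, 0.0, 1.0]]
0.1 0.022 [ 1.36980114e-01  9.90573651e-01 -5.27261101e-04 -1.10541745e-04] [-0.17874675 -0.40249044 -0.41708773]
```

View pics/scene0.png

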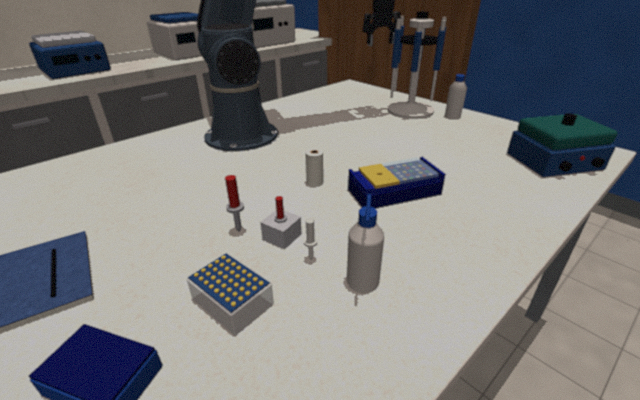

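View pics/top0.png

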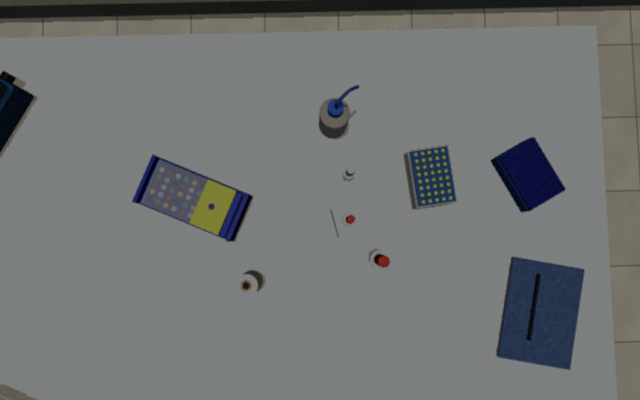

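The candidates for the pin are: the tall red-handled one at scene (232,192) / top (383,261), the short red-handled one in the grey block at scene (280,210) / top (350,219), and the white one at scene (310,232) / top (350,172). The description (red, the smaller one, in the stand) fits the middle one. I'll check it in a close crop.

Run:
```python
import cv2, numpy as np
s=np.load("scene0.npz")["pixels"][:,:,::-1]; t=np.load("top0.npz")["pixels"][:,:,::-1]
a=cv2.resize(s[165:270,200:340],None,fx=4,fy=4,interpolation=cv2.INTER_CUBIC)[:, :560]
b=cv2.resize(t[150:275,330:400],None,fx=3.36,fy=3.36,interpolation=cv2.INTER_CUBIC)
c=np.zeros((420,800,3),np.uint8); c[:420,:560]=a; c[:420,560:560+235]=np.clip(b.astype(float)*1.5,0,255)[:420,:235]
cv2.imwrite("pics/crop_pin.png",c)
d=cv2.resize(t[145:250,125:260],None,fx=5.5,fy=5.5,interpolation=cv2.INTER_CUBIC)
cv2.imwrite("pics/crop_rack.png",np.clip(d.astype(float)*1.6,0,255).astype(np.uint8))
```

```text
(no output)
```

View pics/crop_pin.png

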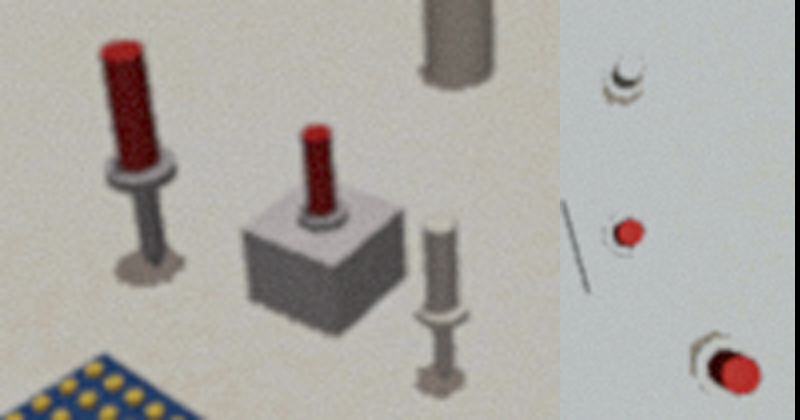

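View pics/crop_rack.png

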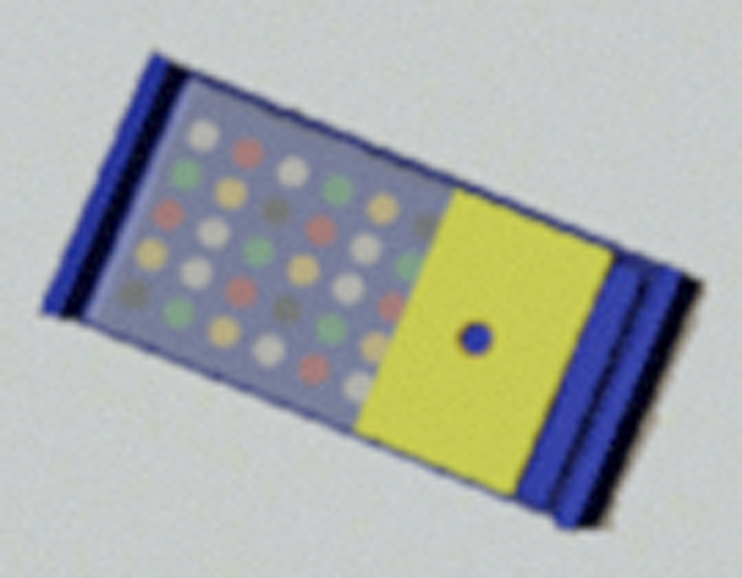

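The crop confirms it: the short red pin at scene (280,210) / top (350,219) sits in the aluminium block, while the larger red one and the white one stand free. In the rack crop the yellow cover's hole is at about top (211,207), and both blue end stops are visible. Next I'll measure these.

```bash
cat > h.py <<'E'
import cv2, numpy as np
def ray(d,u,v,z):
    T=d["camera_from_world"]; R=T[:3,:3]; o=-R.T@T[:3,3]
    k=R.T@np.array([(u-d["cx"])/d["fx"],(v-d["cy"])/d["fy"],1.])
    return o+k*(z-o[2])/k[2]
def proj(d,p):
    c=d["camera_from_world"]@np.r_[p,1]; return np.array([d["fx"]*c[0]/c[2]+d["cx"],d["fy"]*c[1]/c[2]+d["cy"]])
def comps(m,amin=15):
    n,l,s,c=cv2.connectedComponentsWithStats(m.astype(np.uint8)); return [(s[i,4],c[i],l==i) for i in range(1,n) if s[i,4]>=amin]
E
python3 - <<'E'
from h import *
t=dict(np.load("top0.npz")); s=dict(np.load("scene0.npz"))
P=t["pixels"].astype(int); h=cv2.cvtColor(t["pixels"],cv2.COLOR_RGB2HSV)
red=((h[...,0]<8)|(h[...,0]>172))&(h[...,1]>140)
for a,c,m in comps(red&(h[...,2]>60)): print("top red",a,c.round(1),ray(t,*c,0.099).round(4))
topd=red&(h[...,2]>130)
for a,c,m in comps(topd): print("top bright",a,c.round(1),ray(t,*c,0.099).round(4))
hs=cv2.cvtColor(s["pixels"],cv2.COLOR_RGB2HSV)
rs=((hs[...,0]<8)|(hs[...,0]>172))&(hs[...,1]>140)
for a,c,m in comps(rs):
    ys,xs=np.nonzero(m); print("scene red",a,c.round(1),"rows",ys.min(),ys.max(),ray(s,*c,0.075).round(4))
    b=m&(hs[...,2]>150); 
    if b.any():
        yy,xx=np.nonzero(b); print("  cap",xx.mean(),yy.mean(),len(xx),ray(s,xx.mean(),yy.mean(),.099).round(4))
# rack
yel=(h[...,0]>22)&(h[...,0]<36)&(h[...,1]>140)&(h[...,2]>80)
for a,c,m in comps(yel,300):
    mf=m.astype(np.uint8); cs,hi=cv2.findContours(mf,cv2.RETR_CCOMP,cv2.CHAIN_APPROX_NONE)
    rect=cv2.minAreaRect(max(cs,key=len)); box=cv2.boxPoints(rect)
    W=np.array([ray(t,*b,.062) for b in box]); print("yellow",a,c.round(1),W.round(4).tolist(),[round(float(np.linalg.norm(W[i]-W[i-1])),4) for i in range(4)])
    for k,q in enumerate(cs):
        if hi[0][k][3]>=0:
            hm=np.zeros_like(mf);cv2.drawContours(hm,[q],-1,1,-1);hm&=(1-mf);yy,xx=np.nonzero(hm);print(" hole",len(xx),xx.mean(),yy.mean(),ray(t,xx.mean(),yy.mean(),.062).round(4))
blu=(h[...,0]>105)&(h[...,0]<130)&(h[...,1]>150)&(h[...,2]>85)
roi=np.zeros_like(blu);roi[145:250,125:260]=1
for a,c,m in comps(blu&roi,20):
    cs,_=cv2.findContours(m.astype(np.uint8),cv2.RETR_EXTERNAL,cv2.CHAIN_APPROX_NONE)
    rect=cv2.minAreaRect(cs[0]);W=np.array([ray(t,*b,.060) for b in cv2.boxPoints(rect)])
    print("blue",a,c.round(1),cv2.boxPoints(rect).round(1).tolist(),W[:,:2].round(4).tolist())
E
```

```text
top red 41 [350.  218.9] [ 0.5351 -0.2398  0.099 ]
top red 98 [382.9 261. ] [ 0.4526 -0.3011  0.099 ]
scene red 264 [232.2 190.8] rows 176 206 [ 0.4096 -0.2763  0.075 ]
  cap 229.66666666666666 176.91666666666666 12 [ 0.3914 -0.2676  0.099 ]
scene red 111 [279.4 207. ] rows 197 218 [ 0.5315 -0.2403  0.075 ]
  cap 277.6666666666667 197.33333333333334 3 [ 0.5314 -0.2423  0.099 ]
yellow 1364 [212.7 206.8] [[0.5363, 0.0789, 0.062], [0.6221, 0.0409, 0.062], [0.5969, -0.0143, 0.062], [0.5113, 0.0239, 0.062]] [0.0604, 0.0938, 0.0607, 0.0938]
 hole 35 211.57142857142858 206.22857142857143 [0.5677 0.0347 0.062 ]
blue 120 [143.7 178.1] [[132.39999389648438, 200.3000030517578], [152.39999389648438, 154.6999969482422], [154.89999389648438, 155.8000030517578], [134.89999389648438, 201.39999389648438]] [[0.5835, 0.1937], [0.6748, 0.1531], [0.6725, 0.1481], [0.5812, 0.1888]]
blue 224 [230.  214.4] [[218.6999969482422, 234.60000610351562], [236.5, 192.39999389648438], [241.10000610351562, 194.3000030517578], [223.3000030517578, 236.5]] [[0.5105, 0.0216], [0.5947, -0.0153], [0.5905, -0.0245], [0.5064, 0.0124]]
blue 174 [236.8 216.8] [[225.5, 239.0], [244.8000030517578, 193.10000610351562], [248.10000610351562, 194.5], [228.89999389648438, 240.39999389648438]] [[0.5015, 0.008], [0.5929, -0.032], [0.5899, -0.0387], [0.4985, 0.0014]]
```

```bash
cat >> h.py <<'E'
AL=np.radians((66.14+90)/2); Q=[float(np.cos(AL)),float(np.sin(AL)),0,0]
X=np.array([np.cos(np.radians(66.14)),np.sin(np.radians(66.14)),0]); Y=np.array([-X[1],X[0],0])
O=np.array([0.5624,0.0225,0])
E
python3 - <<'E'
from h import *
s=dict(np.load("scene0.npz")); hs=cv2.cvtColor(s["pixels"],cv2.COLOR_RGB2HSV)
c=s["pixels"][155:210,340:450,::-1]; cv2.imwrite("pics/rs.png",cv2.resize(c,None,fx=7,fy=7,interpolation=cv2.INTER_CUBIC))
yel=(hs[...,0]>18)&(hs[...,0]<36)&(hs[...,1]>140)
for a,c,m in comps(yel,150):
    mf=m.astype(np.uint8); cs,hi=cv2.findContours(mf,cv2.RETR_CCOMP,cv2.CHAIN_APPROX_NONE)
    print(a,c)
    for k,q in enumerate(cs):
        if hi[0][k][3]>=0:
            q=q.reshape(-1,2).mean(0); w=ray(s,*q,.062); print(q,w, (w-O)@X,(w-O)@Y)
from cell import r
r.set_gripper(0.5,60)
r.move_to([0.534,-0.240,0.18],Q)
r.move_linear([0.534,-0.240,0.081],vel=0.12)
print(r.current_t(),r.current_tool_pos(),r.current_contact_force())
r.set_gripper(0.0,60)
print(r.current_t(),r.current_opening(),r.current_tool_pos(),r.current_contact_force())
E
```

```text
538 [378.67100372 175.75092937]
4.5917 [ 0.53441935 -0.24019299  0.08171529] [-0.91339177  0.34188821  0.46769175]
4.95 0.1711265131619017 [ 0.5343364  -0.24014305  0.08179162] [-1.19021962  1.81086889  6.31873769]
```

View pics/rs.png

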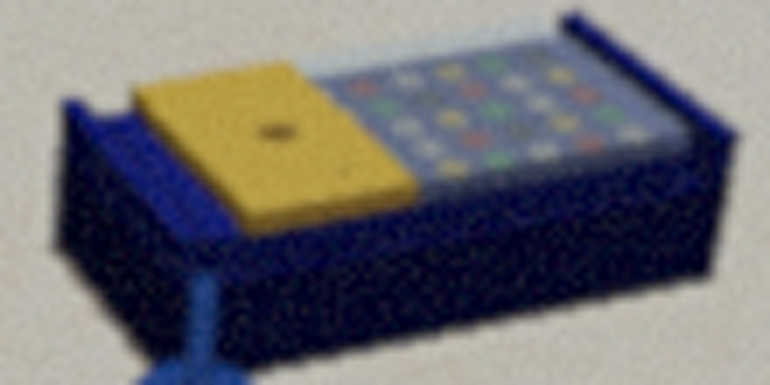

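The crop shows the cover's hole at scene (379.4,173.7) and the opening is consistent with the 16 mm handle being gripped. I'll lift it and look.

Run:
```python
from h import *
from cell import r,optics
s=dict(np.load("scene0.npz")); w=ray(s,379.4,173.7,.062); print("scene hole",w.round(4),(w-O)@X,(w-O)@Y)
r.move_linear([0.534,-0.240,0.16],vel=0.15)
print(r.current_t(),r.current_tool_pos(),r.current_opening(),r.current_contact_force())
H=O+0.0133*X
r.move_to([H[0],H[1],0.170],Q)
r.sleep(0.3)
print(r.current_t(),r.current_tool_pos(),r.current_contact_force(), r.current_torque())
for n in ["scene","top"]:
    d=optics.get_image(n); np.savez(f"{n}1.npz",**d)
    u,v=(proj(d,r.current_tool_pos()-[0,0,.05])).astype(int); print(n,u,v,proj(d,[H[0],H[1],.062]))
    c=d["pixels"][max(v-50,0):v+50,max(u-50,0):u+50,::-1]; cv2.imwrite(f"pics/{n}1.png",cv2.resize(c,None,fx=5.5,fy=5.5,interpolation=cv2.INTER_CUBIC))
```

```text
scene hole [0.567  0.0346 0.062 ] 0.012895225725970967 0.0006664712602576203
5.625 [ 0.53358693 -0.23975876  0.15920329] 0.1725078195030869 [ 0.63064667 -0.51674816 -0.78743081]
7.0 [0.56784827 0.03393744 0.16996943] [ 0.78071918  0.47728433 -0.9078797 ] [ 0.03151571 -0.0105298   0.00536152]
scene 381 151 [379.67690973 173.79689249]
top 205 204 [211.58429137 206.21076183]
```

View pics/scene1.png

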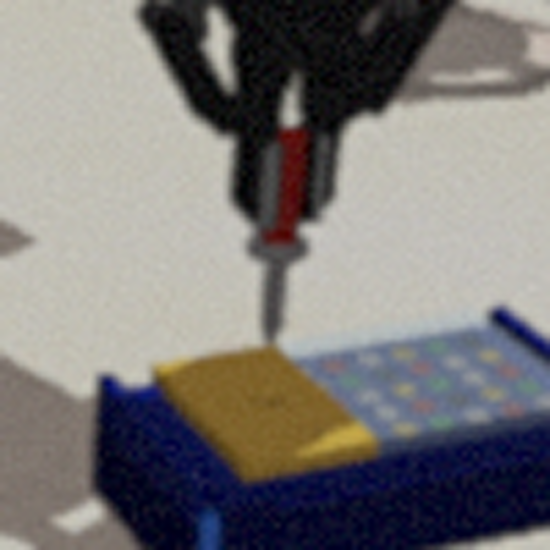

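View pics/top1.png

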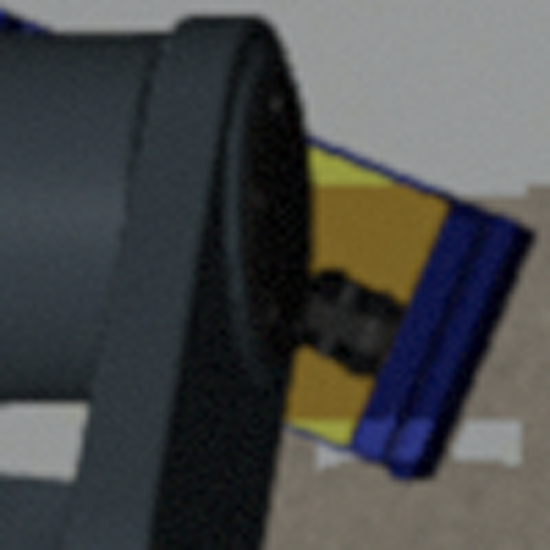

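Run:
```python
from h import *
d=dict(np.load("scene1.npz")); p=np.array([.56785,.03394,0])
for z in (.0922,.1342,.1392,.167,.187): print(z,((proj(d,p+[0,0,z])-[331,101])*5.5).round(1))
print(((proj(d,p+[0,0,.0922]+X*.005)-[331,101])*5.5).round(1),((proj(d,p+[0,0,.0922]+Y*.005)-[331,101])*5.5).round(1))
```

```text
0.0922 [272.3 339.2]
0.1342 [280.3 249.3]
0.1392 [281.3 238.3]
0.167 [286.8 175.7]
0.187 [291.  129.2]
[282.7 337.4] [267.  334.3]
```

```bash
cat >> h.py <<'E'
from cell import r
def st(tag=""):
    p=r.current_tool_pos(); f=r.current_contact_force(); e=p-O
    print(tag,"t%.2f x%.2f y%.2f tipz%.2f  F x%.1f y%.1f z%.1f"%(r.current_t(),e@X*1e3,e@Y*1e3,(p[2]-.078)*1e3,f@X,f@Y,f[2]))
    return e@X*1e3,e@Y*1e3,(p[2]-.078)*1e3,f@X,f@Y,f[2]
def go(x,y,z,vel=.05,tag=""):
    q=O+X*x/1e3+Y*y/1e3+np.array([0,0,z/1e3+.078]); r.move_linear(list(q),rot=Q,vel=vel); return st(tag)
E
python3 - <<'E'
from h import *
b=go(13.2,0.2,66,.08)
for z in (63,61,59,57.5,56,55):
    s=go(13.2,0.2,z,.03)
    if abs(s[5]-b[5])>5 or np.hypot(s[3]-b[3],s[4]-b[4])>5: print("stop");break
E
```

```text
t7.58 x13.16 y0.33 tipz65.62  F x0.9 y1.1 z-0.5
 t7.83 x13.24 y0.15 tipz63.11  F x0.4 y0.1 z-0.9
 t8.07 x13.18 y0.23 tipz60.96  F x0.1 y0.4 z-0.9
 t8.32 x13.17 y0.27 tipz58.87  F x-0.8 y-0.3 z-1.1
 t8.57 x13.17 y0.26 tipz57.38  F x-0.3 y0.2 z-0.2
 t8.82 x13.18 y0.25 tipz55.90  F x-0.4 y0.7 z-0.4
 t9.07 x13.26 y0.22 tipz54.97  F x0.2 y0.2 z-0.1
```

Run:
```python
from h import *
for y in (1.2,2.0,-0.8,-1.6): go(13.2,y,55,.02,"probe")
go(13.2,0.2,55,.03)
for x in (11,9,6,3,1,0):
    s=go(x,0.2,55,.04,"slide")
    if abs(s[3])>10: print("stop");break
```

```text
probe t9.32 x13.17 y1.30 tipz54.98  F x-0.3 y-0.8 z-0.2
probe t9.57 x13.21 y2.05 tipz55.01  F x-0.2 y-0.3 z-0.4
probe t9.87 x13.29 y-0.66 tipz54.94  F x1.2 y2.9 z0.9
probe t10.12 x13.21 y-1.24 tipz54.90  F x1.7 y4.4 z1.2
 t10.37 x13.17 y-0.07 tipz55.08  F x0.2 y0.6 z-0.8
slide t10.62 x10.88 y0.00 tipz55.07  F x1.5 y0.2 z-1.1
slide t10.87 x8.86 y0.06 tipz55.05  F x1.0 y-0.4 z-0.3
slide t11.12 x5.78 y0.17 tipz55.01  F x0.8 y-0.2 z-0.3
slide t11.37 x2.77 y0.20 tipz54.99  F x0.0 y-0.0 z-0.2
slide t11.62 x0.89 y0.20 tipz55.01  F x-0.1 y0.4 z0.3
slide t11.87 x-0.01 y0.21 tipz54.99  F x0.5 y0.5 z-1.0
```

Run:
```python
from h import *
for y in (2.0,2.7,3.4):
    s=go(0,y,55,.02,"probe")
    if abs(s[4])>3: break
go(0,1,55,.03)
for x in (-2,-3,-4,-5,-6,-7):
    s=go(x,1,55,.03,"slide")
    if abs(s[3])>5: print("stop");break
from cell import optics
d=optics.get_image("scene"); np.savez("scene2.npz",**d)
c=d["pixels"][130:215,330:450,::-1]; cv2.imwrite("pics/scene2.png",cv2.resize(c,None,fx=6,fy=6,interpolation=cv2.INTER_CUBIC))
```

```text
probe t12.12 x-0.06 y2.09 tipz54.99  F x0.7 y-0.6 z0.2
probe t12.37 x0.01 y2.62 tipz55.04  F x1.0 y0.3 z-0.4
probe t12.62 x0.08 y3.21 tipz55.12  F x1.1 y-1.7 z-0.1
 t12.87 x-0.10 y1.09 tipz54.84  F x0.6 y-1.5 z-0.3
slide t13.12 x-2.11 y1.10 tipz54.95  F x0.6 y-0.6 z-1.0
slide t13.37 x-3.04 y1.04 tipz54.98  F x0.5 y0.5 z-0.2
slide t13.62 x-4.04 y1.03 tipz54.99  F x0.5 y0.2 z-0.9
slide t13.87 x-5.07 y1.02 tipz54.98  F x1.5 y0.0 z-1.0
slide t14.12 x-5.79 y1.01 tipz55.02  F x3.7 y0.3 z-0.1
slide t14.37 x-6.39 y0.94 tipz55.12  F x7.4 y0.5 z-0.9
stop
```

View pics/scene2.png

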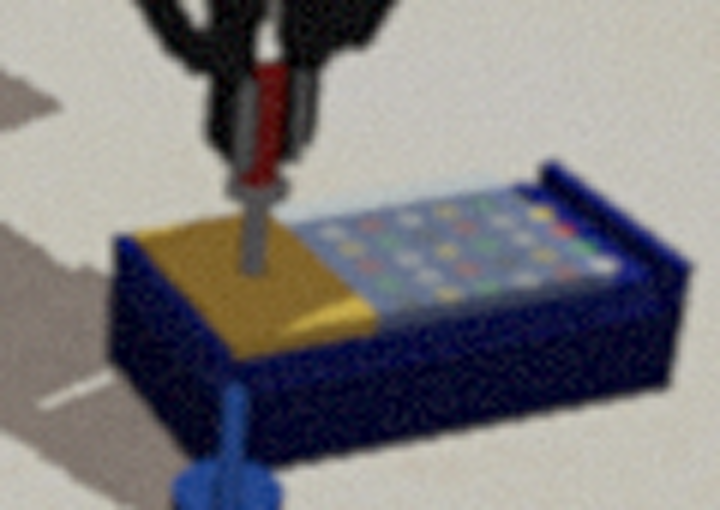

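The cover now sits against the stop on the pin's side, with the gap at the far end. Stop contact at x≈-5.2 puts the base hole at about x=+0.2, and the y contacts at -0.5 and +3 put it at about y=+1.2. I'll centre the cover over the base hole and insert the pin, checking forces at each step.

Run:
```python
from h import *
go(-2,1.2,55,.04); go(1.6,1.2,55,.04,"drag"); x,y=0.2,1.2; b=go(x,y,55,.03,"centre")
for z in (53,51,49,47,45,43,41,39,37,35,33,31,29,27,25,23,22):
    s=go(x,y,z,.03)
    if s[5]-(-.6)>8 or np.hypot(s[3],s[4])>10: print("stop");break
    if abs(s[3]-.5)>1.5: x+=.1*np.clip(s[3]-.5,-5,5)
    if abs(s[4])>1.5: y+=.1*np.clip(s[4],-5,5)
```

```text
t14.69 x-2.13 y1.24 tipz54.91  F x-0.1 y-0.6 z-0.0
drag t14.94 x1.59 y1.23 tipz54.92  F x-1.0 y0.8 z-0.6
centre t15.19 x0.11 y1.15 tipz55.03  F x-0.2 y0.7 z0.1
 t15.44 x0.15 y1.28 tipz52.84  F x-0.1 y-0.6 z-1.0
 t15.69 x0.18 y1.27 tipz50.86  F x0.5 y-0.5 z-1.0
 t15.94 x0.18 y1.25 tipz48.86  F x-0.6 y0.2 z-1.0
 t16.19 x0.17 y1.28 tipz46.85  F x-0.5 y-0.1 z-0.8
 t16.44 x0.20 y1.29 tipz44.86  F x0.7 y0.5 z-1.1
 t16.69 x0.22 y1.36 tipz42.79  F x0.2 y0.7 z-0.2
 t16.94 x0.19 y1.27 tipz40.86  F x1.5 y0.9 z-1.7
 t17.19 x0.17 y1.25 tipz38.83  F x0.6 y1.1 z-0.6
 t17.44 x0.16 y1.23 tipz36.87  F x1.8 y0.9 z-1.0
 t17.69 x0.16 y1.25 tipz34.88  F x0.6 y-0.4 z-1.4
 t17.94 x0.16 y1.27 tipz32.85  F x0.4 y0.2 z-1.4
 t18.19 x0.16 y1.26 tipz30.86  F x0.6 y0.7 z-1.1
 t18.44 x0.15 y1.27 tipz28.83  F x1.0 y0.8 z-1.4
 t18.69 x0.16 y1.26 tipz26.85  F x0.7 y0.0 z-1.3
 t18.94 x0.17 y1.27 tipz24.85  F x0.4 y0.4 z-1.2
 t19.19 x0.18 y1.27 tipz22.85  F x0.5 y0.8 z-0.1
 t19.44 x0.20 y1.20 tipz21.95  F x1.9 y0.7 z-1.1
```

Smooth insertion. Now I'll press gently until the collar seats.

Run:
```python
from h import *
z=21.5
while z>17:
    s=go(.2,1.2,z,.02)
    if s[5]>6: print("seated");break
    z-=.5
from cell import optics
d=optics.get_image("scene"); c=d["pixels"][130:215,330:450,::-1]; cv2.imwrite("pics/scene3.png",cv2.resize(c,None,fx=6,fy=6,interpolation=cv2.INTER_CUBIC))
```

```text
t19.69 x0.20 y1.18 tipz21.49  F x0.9 y-0.2 z-0.8
 t19.94 x0.22 y1.20 tipz20.98  F x0.9 y-0.6 z-0.6
 t20.19 x0.21 y1.22 tipz20.46  F x1.1 y0.1 z-0.6
 t20.44 x0.17 y1.21 tipz19.96  F x0.9 y0.2 z-0.3
 t20.69 x0.20 y1.17 tipz19.78  F x0.1 y2.1 z4.4
 t20.94 x0.27 y1.12 tipz19.71  F x-0.7 y3.6 z10.4
seated
```

View pics/scene3.png

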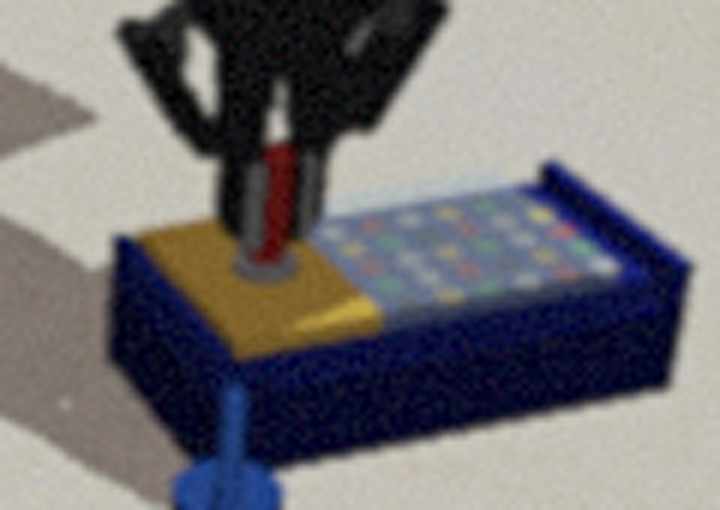

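The collar ring is flush on the yellow cover at crop (265,265), the tip height of 19.8 mm matches 20 mm, and the contact force was about 10 N. Next I'll release and retreat.

Run:
```python
from h import *
go(.2,1.2,19.6,.02)
r.set_gripper(0.45); st("open"); print(r.current_opening())
p=r.current_tool_pos(); r.move_linear([p[0],p[1],.27],vel=.12); st("up")
r.set_joints([1.211, 0.351, 1.652, 0, 1.139, -0.085]); st("home")
from cell import optics
for n in ("scene","top"):
    d=optics.get_image(n); np.savez(f"{n}4.npz",**d); cv2.imwrite(f"pics/{n}4.png",d["pixels"][...,::-1])
    c=d["pixels"][130:215,330:450,::-1] if n=="scene" else d["pixels"][145:250,125:260,::-1]
    cv2.imwrite(f"pics/{n}4c.png",cv2.resize(c,None,fx=5.5,fy=5.5,interpolation=cv2.INTER_CUBIC))
    h=cv2.cvtColor(d["pixels"],cv2.COLOR_RGB2HSV); red=((h[...,0]<8)|(h[...,0]>172))&(h[...,1]>140)&(h[...,2]>60)
    for a,cc,m in comps(red): w=ray(d,*cc,.115 if n=="top" else .091); print(n,a,cc.round(1),w.round(4),((w-O)@X*1e3).round(1),((w-O)@Y*1e3).round(1),[np.nonzero(m)[0].min(),np.nonzero(m)[0].max()])
    print("expect rows",[proj(d,O+[0,0,z]).round(1) for z in (.067,.115)])
```

```text
t21.24 x0.24 y1.11 tipz19.78  F x0.5 y2.0 z5.3
open t21.60 x0.13 y1.24 tipz19.41  F x0.0 y-0.2 z0.9
0.45766967770850936
up t23.18 x0.04 y1.46 tipz191.32  F x0.3 y0.4 z-0.4
home t25.51 x296.51 y581.97 tipz175.07  F x-0.4 y-0.2 z0.5
scene 81 [374.6 163.2] [0.5584 0.0237 0.091 ] -0.5 4.2 [np.int64(154), np.int64(173)]
scene 100 [220.4 251.6] [ 0.5898 -0.4054  0.091 ] -380.3 -198.2 [np.int64(246), np.int64(260)]
expect rows [array([374.8, 172.9]), array([376.3, 154.7])]
top 43 [212.8 207.8] [0.562  0.0213 0.115 ] -1.3 -0.1 [np.int64(205), np.int64(211)]
top 275 [418.8 220.7] [ 0.5283 -0.3696  0.115 ] -372.4 -127.4 [np.int64(209), np.int64(233)]
expect rows [array([217.2, 208.6]), array([212.2, 207.6])]
```

View pics/scene4.png

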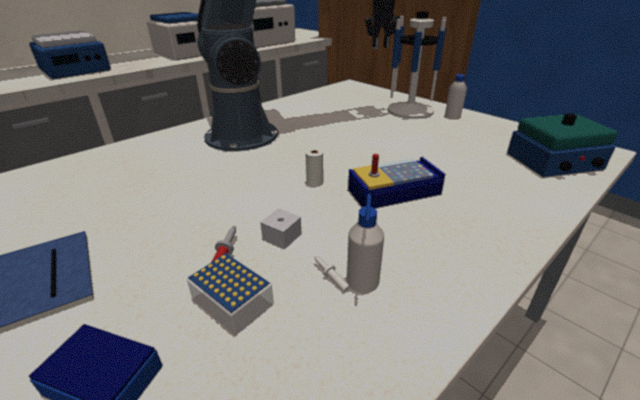

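View pics/scene4c.png

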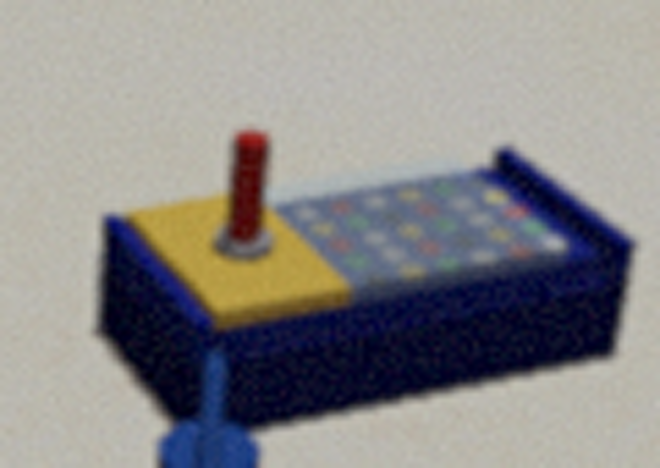

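View pics/top4.png

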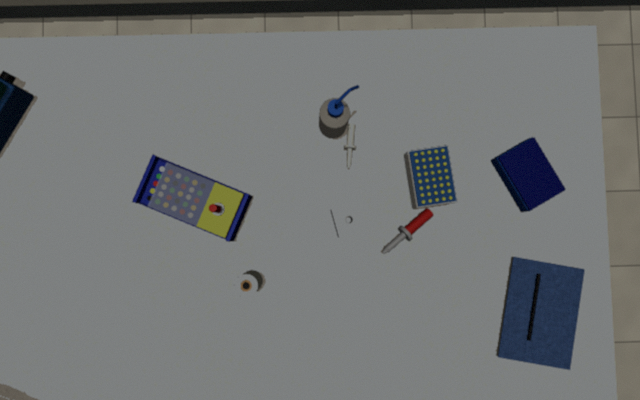

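Pin is home: in the crop the collar is flush on the cover. However, both look-alike pins are now lying on the bench, the red at top (408,230) and the white at top (350,145). I need to know when and why they fell, and whether any bystander moved.

Run:
```python
from h import *
s0,s1,s4=[dict(np.load(f"scene{i}.npz")) for i in (0,1,4)]
t0,t1,t4=[dict(np.load(f"top{i}.npz")) for i in (0,1,4)]
c=np.vstack([np.hstack([t["pixels"][90:280,300:470] for t in (t0,t1,t4)]),np.hstack([s["pixels"][165:310,180:350] for s in (s0,s1,s4)])])[...,::-1]
cv2.imwrite("pics/cmp.png",cv2.resize(c,None,fx=1.55,fy=1.55))
# standing pins: base and top, from first pictures
print("red base scene",ray(s0,238,232,0).round(3),"white base",ray(s0,310,260,0).round(3))
print("red top in top view at z=.1/.14",ray(t0,382.9,261,.1).round(3),ray(t0,382.9,261,.14).round(3))
for n,a,b in(("scene",s0,s4),("top",t0,t4)):
    D=np.abs(a["pixels"].astype(int)-b["pixels"]).max(2)>60
    for A,cc,m in comps(cv2.morphologyEx(D.astype(np.uint8),cv2.MORPH_OPEN,np.ones((2,2))),12):
        y,x=np.nonzero(m);print(n,A,cc.round(),x.min(),x.max(),y.min(),y.max())
```

```text
red base scene [ 0.454 -0.301  0.   ] white base [ 0.63  -0.246 -0.   ]
red top in top view at z=.1/.14 [ 0.453 -0.301  0.1  ] [ 0.455 -0.295  0.14 ]
scene 243 [380. 169.] 370 398 155 182
scene 68 [429. 168.] 420 437 162 175
scene 153 [365. 179.] 354 374 169 189
scene 575 [235. 203.] 226 245 176 235
scene 167 [280. 208.] 276 284 197 219
scene 146 [311. 233.] 307 314 224 243
scene 286 [225. 249.] 213 236 237 261
scene 102 [311. 257.] 306 315 247 264
scene 155 [331. 279.] 317 347 265 293
top 13 [349. 175.] 347 352 174 176
top 356 [232. 215.] 220 243 193 237
top 81 [216. 209.] 210 222 205 215
top 307 [420. 221.] 406 433 209 234
top 13 [354. 219.] 353 355 217 222
top 23 [349. 221.] 347 351 218 223
top 22 [402. 230.] 400 404 227 233
top 12 [408. 239.] 407 410 237 240
top 150 [382. 261.] 375 389 255 267
```

View pics/cmp.png

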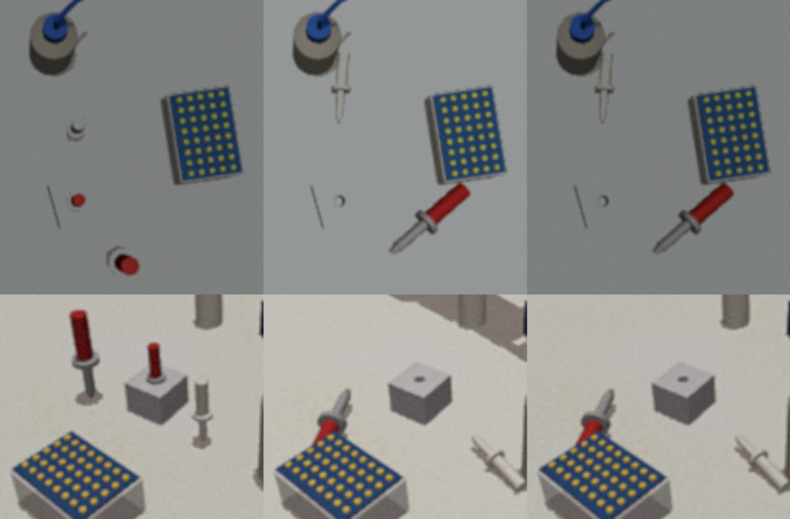

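Both look-alikes were already down in the pictures at t=7 s. They stood free on small tips, and the picked pin was about 0.1 m away, outside the gripper's envelope. No force was seen at the readings I took. The tip box, roll, bottle and stand show no change, so I'll leave the fallen pins alone rather than disturb more. Handing in.

Run:
```python
from cell import r
print(r.current_t(),r.current_opening(),r.current_contact_force()); r.hand_in()
```

```text
25.6083 0.4471346899878777 [-0.99461384  0.01997335  0.82920625]
the job is handed in; nothing more can be done
```

The carrier is pinned and the job is handed in at 25.6 s, but both look-alike pins on the bench fell over during the run.

**What I did:** I took the small red-handled pin from its stand and found the cover's hole about 13 mm out of line. I used gentle contacts to locate its sides and the end stop, then slid the cover back over the base hole. The pin went in until its collar stopped on the cover, and I let go and moved the arm away.

**Checks that passed:**
- **Seating:** the tip stopped at about 19.8 mm (20 mm is home), with about 10 N, the highest reading I took on the carrier. After release, the pictures show the collar flush on the cover and the handle upright at the expected heights.
- **Bystanders:** comparing first and last pictures shows no change in the tip box, wash bottle, film roll or stand.

**Checks that failed or disagreed:**
- **Fallen look-alikes:** the large red pin and the white pin were standing free at the start and were lying down by t = 7 s. The large red one's handle now lies close to the tip box. They stood about 0.1 m from the gripper and I saw no contact force, so they probably toppled by themselves. I did not record the fall, so I can't prove it. I left them where they lie.
- **Hole position:** the contacts put the hole's centre about 1 mm to the side of where the camera did. I used the contact value, and insertion met at most about 2 N sideways.

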